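# Read a specimen cup in the bench luminometer

## Robot

A 7-joint arm with a two-finger parallel gripper is mounted at the origin on a cart in front of the work surface, level with it; the furniture and walls round the work are solid. World frame = base frame: x ahead of the robot, y to its left, z up, the work surface at z = 0. Lengths are in m, angles in rad, forces in N, time in s.
With the tool pointing down it reaches from about 0.4 to 0.925 m from the base axis. Payload 5.6 kg.
Tool frame: the origin (TCP) lies midway between the tips of the shut fingers; the grasp point (between the pads) lies 19 mm behind it; z points along the fingers, y is the line along which they close (so a half turn about z gives the same grasp; the last joint's range is limited). The gripper opens to 85 mm and grips with 20 to 120 N. Pads are 22 mm wide; open, the fingers measure 114 mm over their backs; the gripper's body (76 mm by 85 mm) begins 54 mm behind the grasp point. The pads swing forward as they close: fully open they stand 13 mm farther back than shut.
Start: joints at [-1.209, 0.468, -0.012, 1.603, 0.006, 1.071, -0.056], TCP at [0.256, 0.597, 0.231] pointing down, gripper open.
Joint ranges: [-2.53, 2.53], [-0.31, 2.02], [-1.57, 1.55], [0.28, 2.44], [-1.29, 4.43], [0.15, 1.84], [-2.92, 2.92]. Speed limits (rad/s): [2.57, 2.57, 3.14, 3.14, 3.14, 3.14, 3.14].

## Interface

Orientations are given as a unit quaternion [x, y, z, w].
In Python, from cell import observe, grab_frame, camera_params, sign_off gives the robot as it stands.
- The arm moves only by the tool apply_moves, never from a script. Its argument "targets" is a list of rows, each a list of 5 numbers: the shift along the tool's x, y, z in m, then the turn about the tool's z in degrees, then the opening, from 0 (shut) to 1 (fully open). A call has 1 to 20 rows; each row is the pose to reach, as a shift and turn from the pose commanded when the call began, along the tool's axes at that moment; what a row does not reach only later rows make up. A row lasts 1/8 s, in which the tool goes at most 62.5 mm and 10.7 degrees, less where a joint would pass 70% of its speed; a pose out of reach is approached as far as the arm can. A call with a gripper value outside its range is refused whole. The fingers move at their own pace and stop on an object; the grip force is fixed at half the most. Time passes only in rows, so rows that repeat a pose let the fingers close. It gives the time, the measured TCP pose, the force, the opening and the grip force at its end, in the units of the state.
- observe(): the state, without advancing time (a new reading comes with each control period).
- grab_frame(name): name is "scene" or "side" or "wrist"; returns the picture (420x560x3 uint8, red, green, blue); there is no depth.
- camera_params(name): a dict with "fx", "fy", "cx", "cy" (pixels), "R" (3x3) and "t" (3): a world point X has camera coordinates R X + t; the wrist camera has in their place "T_tool_cam" (4x4, takes a point from camera to tool coordinates, whose origin is the TCP and whose axes are the flange's). Camera axes: x right, y down, z forward; pixel columns grow to the right and rows downward; lengths in m; the calibration is good to about 2 mm. A picture is of the moment at which its call begins: read the wrist's pose just before it. camera_params takes no time and is no camera call.
- sign_off(): hands the job in; it is judged then, once.
The state is a dict: "t": time; "q": joint angles; "joint_velocities": joint speeds; "effort": joint torques, N m; "ee_pos": TCP position; "eef_rot": TCP orientation; "ft_force": force on the tool from outside, world axes, zero at the start; "moment": the same for the moment, N m; "width": finger opening in m; "grasp_force": force on a finger pad.
Only numpy, scipy, OpenCV 4.12 (cv2) and the standard library are available. Lean on these libraries where they do the work, as an engineer would, in place of code of your own. Each camera call takes 0.05 s, during which the arm holds its last target. There are 200 camera calls.

## Task

Read the orange-lidded specimen cup in the luminometer: stand it upright on the small lift post in the middle of the round collar and let go, then put the black light-tight cap over it with the cap's two pins in the collar's two entry slots. Push the cap down against the spring and turn it clockwise (seen from above) about a quarter turn, fully to the stop, which opens the sprung shutter; finish holding the cap there in the gripper, because the shutter springs shut as soon as the cap is let go. Keep the cup upright throughout and leave the white-lidded cup, the timer and the nearby brown bottle where they are.

Things in the scene. Friction and masses are not known exactly. Their poses are not given: they have to be found in the camera images.
- reader: Bench luminometer, fixed: white housing 56 mm high, sloping grey display panel on its front (-x side), a dark round bayonet collar on top. Origin: on the worktop under the collar's axis; the housing reaches 90 mm to -x, 64 mm to +x, 82 mm to either side; z up. The collar is 83 mm across, its bore 62 mm, its top 84 mm above the worktop.
- seat (a point): Centre of the collar's top; axes as the reader's. Two entry slots, 13 mm wide, open upwards, lie in the bore wall at the two ends of this y axis (a white mark at each). Under a ledge 10 mm thick a channel leads clockwise (from above) from each slot to the stop, 82 degrees (1.43 rad) on (green mark); the other way is walled.
- lift_top (a point): Centre of the top of the lift post, a round grey platform 30 mm across in the middle of the collar; unloaded it stands 5 mm above the collar's top (89 mm above the worktop). z up.
- lift (a joint): How far the lift post is pressed down, m: 0 unloaded, 0.010 when the cap is locked over a cup, 0.014 with the cap pushed to the bottom. Its spring pushes up with about 3.5 N at 0 and 7.5 N at 0.010.
- shutter (a joint): Angle of the shutter ring in the collar's channel, rad: 0 shut, 1.29 at the stop (open). The cap's pins meet its tabs after about 8 degrees of turning and push it on against its return spring (0.08 Nm at first, 0.24 Nm at the stop), which turns it and the cap back when the cap is let go.
- cup_mid (a point): The specimen cup to be read: closed, white, 41 mm tall, body 36 mm across, orange lid 42 mm across (the top 12 mm), 20 g. This point is its centre, 20.5 mm above its foot; z is its axis.
- cup: The same orange-lidded cup; origin at the middle of its foot, z its axis.
- cap_grip (a point): Centre of the upright dark grip wing on top of the black light-tight cap, 78 mm above the cap's rim. The wing is 50 mm long along this x, 14 mm thick along y, 34 mm tall, with a white line along its top, and stands on the bell's flat top. Axes as the cap's; the pins lie in line with the wing.
- cap: The same cap: a black bell 58 mm across, 61 mm high (bore 51 mm, 56 mm deep), 95 mm tall with its wing, 120 g, standing on its rim; origin at the rim's middle. Two steel pins 8 mm thick at the ends of its x axis, 68 mm over their tips, 6 mm above the rim. On a cup on the lift its rim is 10 mm below the collar's top; the pins pass under the ledge at 20 mm; it bottoms at 24 mm.
- white_cup_mid (a point): Bystander: a cup of the same shape and size with a white lid. This point is its centre, 20.5 mm above its foot.
- white_cup: The same white-lidded cup; origin at the middle of its foot.
- timer: Bystander: white bench timer with blue keys, 62 x 68 x 24 mm, lying on the worktop; origin at the middle of its underside.
- brown_bottle: Bystander: small brown reagent bottle with a red cap, 34 mm across, 75 mm tall; origin at the middle of its foot.

How it is judged:
By the outcome, as a careful person would: the job done as asked, in the order asked, and still so for the second after the job is handed in, while the arm keeps its last pose, push and grip.
It also fails if it takes over 58 s, if anything falls off the work surface, if the arm or the gripper's body presses on something with over 40 N, if the wrist force passes 120 N, or if a joint passes its speed limit or range.

## Working session

There is one attempt and no reset: what is moved stays moved. The work goes in short steps, Python scripts to look and compute and a tool call to move; the robot and the scene stay as the last step left them, time stands still between calls to the robot, and variables do not carry over. Pictures are saved under pics/ and viewed, at most 10 in all, crops included, and the job is handed in when it is done.

Besides the shell and the picture viewer there is one more tool, called after "Request:" as name(argument=value, ...) on one line, values as JSON. apply_moves: Moves the arm, as the interface text tells. Its arguments: {"type":"object","properties":{"targets":{"type":"array","items":{"type":"array","items":{"type":"number"}}}},"required":["targets"]}

```bash
mkdir -p pics; ls; python3 - <<'E'
from cell import *
import cv2,numpy as np
s=observe();print({k:np.round(v,3).tolist() for k,v in s.items()})
a=grab_frame("scene");b=grab_frame("side")
for n,i in(("scene",a),("side",b)):
    cv2.imwrite(f"pics/{n}0.png",i[:,:,::-1]);p=camera_params(n);print(n,{k:np.round(v,4).tolist() for k,v in p.items()})
print(camera_params("wrist"))
E
```

```text
pics
{'t': 0.0, 'q': [-1.209, 0.468, -0.012, 1.604, 0.006, 1.071, -0.056], 'joint_velocities': [0.001, -0.0, -0.0, 0.001, 0.002, 0.0, -0.0], 'effort': [0.001, -53.239, 0.022, -25.13, 0.011, 0.008, 0.0], 'ee_pos': [0.256, 0.597, 0.23], 'eef_rot': [0.201, 0.98, -0.001, -0.0], 'ft_force': [-0.903, 0.189, 0.782], 'moment': [0.021, 0.023, -0.029], 'grasp_force': 0.0, 'width': 0.085}
scene {'fx': 485.3167, 'fy': 485.3167, 'cx': 277.3233, 'cy': 204.7752, 'R': [[0.5663, -0.824, -0.0196], [-0.4378, -0.2806, -0.8541], [0.6983, 0.4923, -0.5197]], 't': [-0.3908, 0.2752, 1.0018]}
side {'fx': 410.8432, 'fy': 410.8432, 'cx': 278.6317, 'cy': 213.7524, 'R': [[-0.9995, 0.0298, 0.0034], [0.0107, 0.4596, -0.8881], [-0.0281, -0.8876, -0.4597]], 't': [0.5167, 0.1279, 0.9406]}
{'fx': 320.59593948321, 'fy': 320.59593948321, 'cx': 278.29236371241655, 'cy': 203.410040227022, 'T_tool_cam': array([[ 9.81453342e-04, -9.51328030e-01, -3.08178547e-01,
         7.83574234e-02],
       [ 9.99999203e-01,  6.89120438e-04,  1.05741615e-03,
         1.20172340e-03],
       [-7.93577485e-04, -3.08179339e-01,  9.51327948e-01,
        -1.42453833e-01],
       [ 0.00000000e+00,  0.00000000e+00,  0.00000000e+00,
         1.00000000e+00]])}
```

View pics/scene0.png

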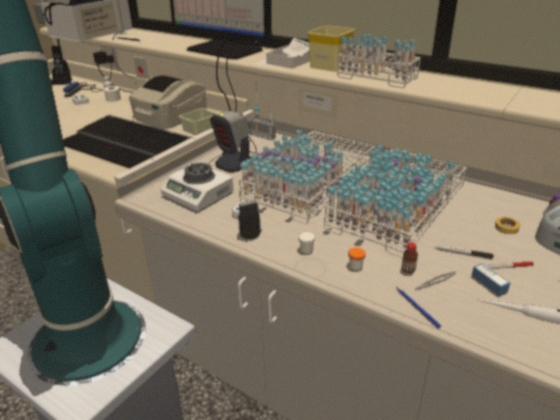

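View pics/side0.png

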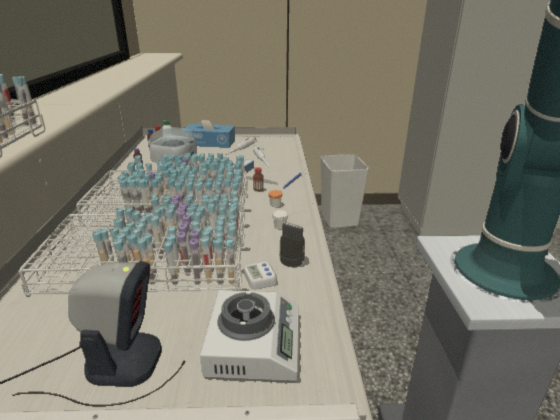

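The scene view shows the reader at about (198,180), the cap at (249,220), the white cup at (307,243), the orange cup at (357,258) and the bottle at (410,258). The side view shows the collar at (246,313), the cap at (292,245) and the orange lid at (275,195).

```bash
cat > h.py <<'E'
import cv2,numpy as np
from cell import *
from scipy.spatial.transform import Rotation as Ro
def cam(n,s=None):
    p=camera_params(n)
    if n!="wrist":
        R=np.array(p["R"]);return p,R.T,-R.T@np.array(p["t"])
    s=s or observe();T=np.array(p["T_tool_cam"]);A=Ro.from_quat(s["eef_rot"]).as_matrix()
    return p,A@T[:3,:3],np.array(s["ee_pos"])+A@T[:3,3]
def ray(c,uv,z):
    p,R,o=c;uv=np.atleast_2d(np.asarray(uv,float))
    d=np.c_[(uv[:,0]-p["cx"])/p["fx"],(uv[:,1]-p["cy"])/p["fy"],np.ones(len(uv))]@R.T
    return o+d*((z-o[2])/d[:,2])[:,None]
def proj(c,X):
    p,R,o=c;x=(np.atleast_2d(X)-o)@R
    return np.c_[p["fx"]*x[:,0]/x[:,2]+p["cx"],p["fy"]*x[:,1]/x[:,2]+p["cy"]]
def blobs(m,amin=30):
    n,l,st,ce=cv2.connectedComponentsWithStats(m.astype(np.uint8))
    return [(st[i].tolist(),ce[i].round(1).tolist(),l==i) for i in range(1,n) if st[i][4]>=amin]
E
python3 - <<'E'
from h import *
for n in("scene","side"):
    im=cv2.imread(f"pics/{n}0.png");c=cam(n)
    hsv=cv2.cvtColor(im,cv2.COLOR_BGR2HSV);H,S,V=cv2.split(hsv)
    print(n,"orange")
    for st,ce,m in blobs((H>5)&(H<18)&(S>170)&(V>150)): print(st,ce,ray(c,ce,.036).round(3).tolist())
    print("dark")
    roi=np.zeros_like(V,bool)
    if n=="scene": roi[150:250,170:275]=1
    else: roi[210:340,210:320]=1
    for st,ce,m in blobs((V<75)&roi): print(st,ce,ray(c,ce,.084).round(3).tolist(),ray(c,ce,.045).round(3).tolist())
E
python3 - <<'E'
import cv2,numpy as np
a=cv2.imread('pics/scene0.png')[155:245,155:275];b=cv2.imread('pics/side0.png')[215:345,200:320]
cv2.imwrite('pics/c0.png',np.hstack([cv2.resize(a,(400,300),interpolation=2),cv2.resize(b,(277,300),interpolation=2)]))
E
```

```text
scene orange
[349, 248, 16, 11, 132] [356.5, 252.9] [[0.518, -0.351, 0.036]]
dark
[216, 150, 34, 22, 507] [231.9, 159.6] [[0.682, 0.164, 0.084]] [[0.743, 0.217, 0.045]]
[185, 165, 27, 17, 215] [198.6, 175.5] [[0.546, 0.18, 0.084]] [[0.599, 0.234, 0.045]]
[239, 203, 21, 36, 624] [248.9, 221.3] [[0.431, -0.094, 0.084]] [[0.477, -0.056, 0.045]]
side orange
dark
[281, 225, 23, 42, 819] [291.7, 246.3] [[0.49, 0.022, 0.084]] [[0.486, -0.04, 0.045]]
[227, 295, 37, 27, 282] [239.9, 307.2] [[0.589, 0.214, 0.084]] [[0.593, 0.168, 0.045]]
[249, 308, 12, 11, 84] [253.9, 313.3] [[0.565, 0.23, 0.084]] [[0.567, 0.185, 0.045]]
[222, 311, 52, 23, 489] [248.9, 325.3] [[0.573, 0.258, 0.084]] [[0.575, 0.216, 0.045]]
[280, 323, 6, 17, 37] [281.8, 330.1] [[0.52, 0.271, 0.084]] [[0.519, 0.229, 0.045]]
```

View pics/c0.png

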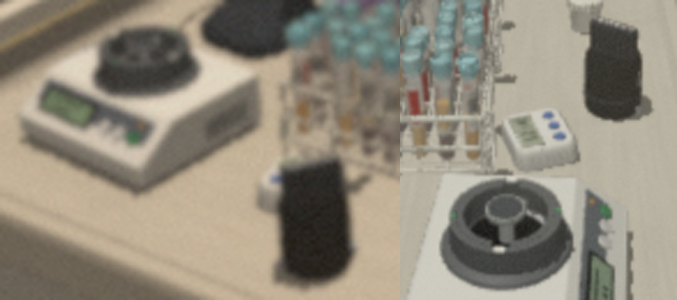

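The crop shows the collar with its white slot marks at roughly the left and right rim, the display facing the robot, and the cap standing beside the timer with its wing seen edge-on. I'll go over the reader and look with the wrist camera.

Request:
apply_moves(targets=[[-0.44, -0.232, -0.03, -23, 1], [-0.44, -0.232, -0.03, -23, 1], [-0.44, -0.232, -0.03, -23, 1], [-0.44, -0.232, -0.03, -23, 1], [-0.44, -0.232, -0.03, -23, 1], [-0.44, -0.232, -0.03, -23, 1], [-0.44, -0.232, -0.03, -23, 1], [-0.44, -0.232, -0.03, -23, 1], [-0.44, -0.232, -0.03, -23, 1], [-0.44, -0.232, -0.03, -23, 1], [-0.44, -0.232, -0.03, -23, 1], [-0.44, -0.232, -0.03, -23, 1]])

```text
t: 1.6
ee_pos: [0.5683, 0.2123, 0.2612]
eef_rot: [0.001, 1.0, 0.0, -0.0]
ft_force: [-0.2, -0.2, 0.4]
width: 0.0853
grasp_force: 0.0
```

```bash
cat > w.py <<'E'
from h import *
import sys,json
s=observe();im=grab_frame("wrist");n=sys.argv[1]
cv2.imwrite(f"pics/{n}.png",im[:,:,::-1]);json.dump({k:np.array(s[k]).tolist() for k in("ee_pos","eef_rot")},open(f"pics/{n}.json","w"))
print({k:np.round(s[k],4).tolist() for k in("t","q","ee_pos","eef_rot","ft_force","moment","width")})
E
python3 w.py w1
```

```text
{'t': 1.6, 'q': [-0.4765, 0.3643, 0.0826, 1.6879, -0.0336, 1.0911, 1.186], 'ee_pos': [0.5683, 0.2123, 0.2612], 'eef_rot': [0.0005, 1.0, 0.0001, -0.0002], 'ft_force': [-0.1887, -0.2438, 0.3893], 'moment': [-0.0212, 0.0183, -0.033], 'width': 0.0853}
```

View pics/w1.png

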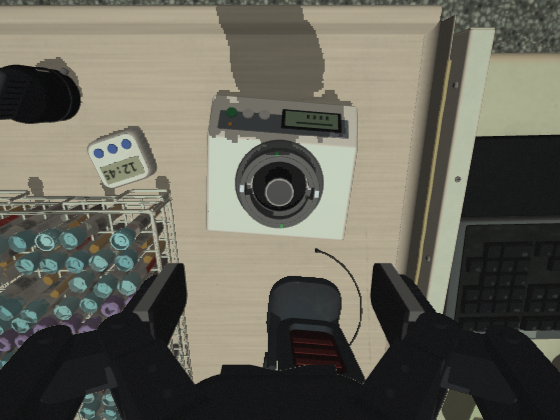

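The wrist view shows the reader from above: collar centre ≈(280,187), white slot marks ≈(241,183) and (318,192), green stop mark ≈(281,226), timer (120,157), and a tall scanner behind the reader at (305,310).

```bash
python3 - <<'E'
from h import *
import json
im=cv2.imread("pics/w1.png");s=json.load(open("pics/w1.json"));c=cam("wrist",s)
H,S,V=cv2.split(cv2.cvtColor(im,cv2.COLOR_BGR2HSV))
yy,xx=np.mgrid[:420,:560];roi=np.hypot(xx-280,yy-186)<43
for st,ce,m in blobs((V>190)&roi,3): print("white",st,ce,ray(c,ce,.084).round(4))
for st,ce,m in blobs((H>45)&(H<85)&(S>90)&roi,2): print("green",st,ce,ray(c,ce,.084).round(4))
g=cv2.GaussianBlur(cv2.cvtColor(im,cv2.COLOR_BGR2GRAY),(3,3),0)
for a,b in((8,20),(36,55)):
    k=cv2.HoughCircles(g,cv2.HOUGH_GRADIENT,1,200 if 0 else 300,param1=80,param2=12,minRadius=a,maxRadius=b) if 0 else None
sub=g[140:235,232:328]
for a,b in((9,18),(24,34),(36,48)):
    k=cv2.HoughCircles(sub,cv2.HOUGH_GRADIENT,1,100,param1=80,param2=8,minRadius=a,maxRadius=b)
    if k is not None: 
        u=k[0,0]+[232,140,0];print(u,ray(c,u[:2],.089).round(4),ray(c,u[:2],.084).round(4))
# housing: white top corners
m=((V>200)&(S<40)).astype(np.uint8);m[:100]=0;m[245:]=0;m[:,:205]=0;m[:,362:]=0
b=max(blobs(m),key=lambda x:x[0][4]);r=cv2.minAreaRect(np.argwhere(b[2])[:,::-1].astype(np.float32));print(r,ray(c,cv2.boxPoints(r),.056).round(3))
# scanner
cs=cam("scene");cd=cam("side")
print("scan foot",ray(cs,[232,166],0),ray(cd,[122,362],0));f=ray(cd,[122,362],0)[0]
for z in(0,.1,.15,.2,.25):print(z,proj(cs,[f[0],f[1],z]),proj(cd,[f[0],f[1],z]))
print(ray(c,[[305,280],[270,300],[305,310]],.15).round(3))
for n,u in(("white cup",[307,237]),("bottle cap",[411,245])):print(n,ray(cs,u,.041 if n[0]=="w" else .075).round(3))
E
```

```text
white [240, 186, 4, 6, 19] [241.4, 188.5] [[0.5777 0.1754 0.084 ]]
white [315, 191, 4, 6, 18] [316.2, 193.5] [[0.5831 0.2528 0.084 ]]
white [284, 203, 36, 26, 58] [304.3, 218.3] [[0.6106 0.2411 0.084 ]]
white [271, 228, 4, 1, 4] [272.5, 228.0] [[0.6217 0.2072 0.084 ]]
green [276, 152, 3, 4, 10] [276.8, 153.7] [[0.5418 0.212  0.084 ]]
green [280, 224, 3, 4, 9] [281.1, 225.7] [[0.6191 0.2165 0.084 ]]
[278.5        192.5         14.10000038] [[0.5806 0.2137 0.089 ]] [[0.582  0.2137 0.084 ]]
[279.5        190.5         28.60000038] [[0.5785 0.2147 0.089 ]] [[0.5799 0.2147 0.084 ]]
[277.5 182.5  43. ] [[0.5701 0.2127 0.089 ]] [[0.5714 0.2127 0.084 ]]
((278.7967529296875, 187.77781677246094), (144.63771057128906, 92.11956787109375), 4.184916019439697) [[0.634 0.126 0.056]
 [0.528 0.141 0.056]
 [0.539 0.295 0.056]
 [0.647 0.295 0.056]]
scan foot [[0.77427318 0.24648519 0.        ]] [[0.79008437 0.25006819 0.        ]]
0 [[234.0833417  164.00119962]] [[122. 362.]]
0.1 [[232.11520552 137.18251968]] [[111.14362714 316.38519022]]
0.15 [[231.08315342 123.11932887]] [[105.11895542 291.07155572]]
0.2 [[230.01699787 108.59142943]] [[ 98.63614867 263.8329927 ]]
0.25 [[228.91502006  93.57540042]] [[ 91.64088444 234.44125646]]
[[0.645 0.237 0.15 ]
 [0.666 0.206 0.15 ]
 [0.677 0.238 0.15 ]]
white cup [[ 0.504 -0.22   0.041]]
bottle cap [[ 0.566 -0.464  0.075]]
```

Reader: centre (0.5805, 0.214), yaw ≈ -4.2°; marks, lift disc and stop marks agree within 1 mm. Next I'll look at the cap and then at the cup.

Request:
apply_moves(targets=[[0.08, -0.26, 0, 0, 1], [0.08, -0.26, 0, 0, 1], [0.08, -0.26, 0, 0, 1], [0.08, -0.26, 0, 0, 1], [0.08, -0.26, 0, 0, 1], [0.08, -0.26, 0, 0, 1], [0.08, -0.26, 0, 0, 1]])

```text
t: 2.52
ee_pos: [0.4886, -0.0472, 0.2614]
eef_rot: [0.001, 1.0, 0.0, 0.0]
ft_force: [0.9, 0.4, -0.0]
width: 0.0855
grasp_force: 0.0
```

```bash
python3 w.py w2
```

```text
{'t': 2.525, 'q': [-0.1564, 0.1591, 0.2064, 1.9619, -0.0387, 1.0237, 1.6372], 'ee_pos': [0.4886, -0.0472, 0.2614], 'eef_rot': [0.0006, 1.0, 0.0003, 0.0002], 'ft_force': [0.8828, 0.4167, -0.0332], 'moment': [0.0379, 0.046, 0.0143], 'width': 0.0855}
```

Request:
apply_moves(targets=[[-0.03, -0.3, 0.02, 0, 1], [-0.03, -0.3, 0.02, 0, 1], [-0.03, -0.3, 0.02, 0, 1], [-0.03, -0.3, 0.02, 0, 1], [-0.03, -0.3, 0.02, 0, 1], [-0.03, -0.3, 0.02, 0, 1], [-0.03, -0.3, 0.02, 0, 1], [-0.03, -0.3, 0.02, 0, 1]])

```text
t: 3.58
ee_pos: [0.5182, -0.3465, 0.2412]
eef_rot: [-0.0, 1.0, 0.001, 0.0]
ft_force: [0.8, -0.6, 0.9]
width: 0.0853
grasp_force: 0.0
```

```bash
python3 w.py w3; python3 -c "
import cv2,numpy as np
cv2.imwrite('pics/c23.png',np.hstack([cv2.imread(f'pics/w{i}.png')[:, 80:480] for i in (2,3)]))"
```

```text
{'t': 3.575, 'q': [0.2627, 0.4215, 0.3642, 1.6818, -0.1682, 1.0696, 2.2498], 'ee_pos': [0.5182, -0.3465, 0.2412], 'eef_rot': [-0.0, 1.0, 0.0006, 0.0001], 'ft_force': [0.7685, -0.62, 0.9395], 'moment': [-0.0432, 0.0725, 0.0229], 'width': 0.0853}
```

View pics/c23.png

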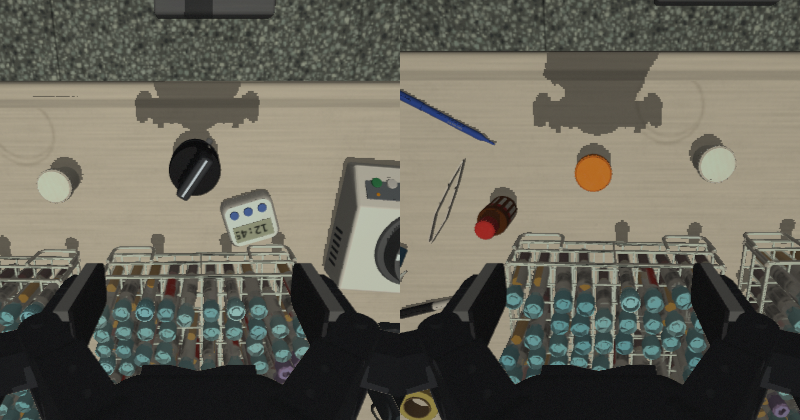

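Left: cap with white line from (288,160) to (263,200) in w2, timer to its right. Right: orange lid at (273,173) in w3, bottle at (170,215), white cup at (397,164), rack behind.

```bash
cat > capm.py <<'E'
from h import *
import json
def capline(n,ztop,roi):
    im=cv2.imread(f"pics/{n}.png");s=json.load(open(f"pics/{n}.json"));c=cam("wrist",s)
    H,S,V=cv2.split(cv2.cvtColor(im,cv2.COLOR_BGR2HSV));m=np.zeros_like(V,bool);x0,y0,x1,y1=roi;m[y0:y1,x0:x1]=1
    st,ce,b=max(blobs((V>150)&m&(S<60),5),key=lambda x:x[0][4])
    r=cv2.minAreaRect(np.argwhere(b)[:,::-1].astype(np.float32));P=cv2.boxPoints(r);w=ray(c,P,ztop)
    e=[w[1]-w[0],w[2]-w[1]];e=max(e,key=np.linalg.norm)
    return st,w.mean(0),np.degrees(np.arctan2(e[1],e[0])),np.linalg.norm(e)
E
python3 - <<'E'
from capm import *
print(capline("w2",.095,(258,152,293,206)))
im=cv2.imread("pics/w3.png");s=json.load(open("pics/w3.json"));c=cam("wrist",s)
H,S,V=cv2.split(cv2.cvtColor(im,cv2.COLOR_BGR2HSV))
st,ce,m=max(blobs((H>5)&(H<20)&(S>150)&(V>120)),key=lambda x:x[0][4]);print(st,ce)
k=cv2.findContours(m.astype(np.uint8),0,1)[0][0];(u,r)=cv2.minEnclosingCircle(k);print(u,r)
print(ray(c,[ce,u],.041), ray(c,[[250,238],[100+80,240]],.05),"bottle",ray(c,[[165,230]],.075),"white",ray(c,[[397,164]],.041))
E
```

```text
([258, 190, 35, 16, 337], array([ 0.50472713, -0.04925391,  0.095     ]), np.float64(89.96954173663813), np.float64(0.03397258201940719))
[255, 155, 37, 37, 1045] [272.8, 172.9]
(272.75872802734375, 172.68881225585938) 18.438474655151367
[[ 0.516456   -0.35110807  0.041     ]
 [ 0.51622132 -0.35115205  0.041     ]] [[ 0.58973411 -0.3771359   0.05      ]
 [ 0.59222674 -0.45667525  0.05      ]] bottle [[ 0.56949229 -0.46288868  0.075     ]] white [[ 0.50655723 -0.21677756  0.041     ]]
```

Request:
apply_moves(targets=[[0.002, -0.0045, 0.06, 0, 1], [0.002, -0.0045, 0.12, 0, 1], [0.002, -0.0045, 0.17, 0, 1], [0.002, -0.0045, 0.2, 0, 1], [0.002, -0.0045, 0.22, 0, 1], [0.002, -0.0045, 0.23, 0, 1], [0.002, -0.0045, 0.23, 0, 1], [0.002, -0.0045, 0.23, 0, 0.4], [0.002, -0.0045, 0.23, 0, 0.35], [0.002, -0.0045, 0.23, 0, 0.3], [0.002, -0.0045, 0.23, 0, 0.3], [0.002, -0.0045, 0.23, 0, 0.3]])

```text
t: 5.12
ee_pos: [0.5158, -0.3539, 0.0125]
eef_rot: [0.002, 1.0, -0.0, 0.001]
ft_force: [-1.1, 0.2, 5.8]
width: 0.0383
grasp_force: 59.7
```

```bash
python3 - <<'E'
from capm import *
im=cv2.imread("pics/w2.png");s=json.load(open("pics/w2.json"));c=cam("wrist",s)
H,S,V=cv2.split(cv2.cvtColor(im,cv2.COLOR_BGR2HSV))
# white line: bright pixels enclosed within the black blob
k=cv2.fillPoly(np.zeros_like(V),[cv2.convexHull(np.vstack([x for x in cv2.findContours(max(blobs((V<50)&(np.arange(420)<230)[:,None]&(np.arange(560)<320)&(np.arange(560)>220)),key=lambda x:x[0][4])[2].astype(np.uint8),0,1)[0]]))],1)
k=cv2.erode(k,np.ones((5,5)))
for t in(90,120,150):
  for st,ce,m in blobs((V>t)&(k>0),8):
    if st[1]<140: continue
    r=cv2.minAreaRect(np.argwhere(m)[:,::-1].astype(np.float32));P=cv2.boxPoints(r);w=ray(c,P,.095)
    e=max([w[1]-w[0],w[2]-w[1]],key=np.linalg.norm);print(t,st,ce,w.mean(0).round(4),np.degrees(np.arctan2(e[1],e[0])),np.linalg.norm(e))
E
```

```text
90 [262, 160, 26, 36, 128] [274.6, 177.5] [ 0.4844 -0.0498  0.095 ] 146.25614918634093 0.04206686903075869
120 [263, 160, 25, 36, 104] [274.7, 177.5] [ 0.4844 -0.0498  0.095 ] 146.7396732516078 0.042088665117636634
150 [263, 161, 24, 35, 80] [274.6, 177.6] [ 0.4848 -0.05    0.095 ] 146.7525169561387 0.041286599146566676
```

Request:
apply_moves(targets=[[0, 0, -0.02, 0, 0.3], [0, 0, -0.05, 0, 0.3], [0, 0, -0.1, 0, 0.3], [0, 0, -0.16, 0, 0.3], [0, 0, -0.22, 0, 0.3], [0, 0, -0.22, 0, 0.3], [0, 0, -0.22, 0, 0.3]])

```text
t: 6.0
ee_pos: [0.5149, -0.353, 0.2319]
eef_rot: [0.002, 1.0, 0.0, 0.0]
ft_force: [0.4, 0.4, -0.9]
width: 0.0384
grasp_force: 60.2
```

```bash
python3 w.py w4; python3 -c "
from h import *
a=cv2.imread('pics/w4.png')[140:420,100:460];f=grab_frame('scene')[:,:,::-1];g=grab_frame('side')[:,:,::-1]
cs=cam('scene');cd=cam('side');P=observe()['ee_pos'];o=[]
for c,i in((cs,f),(cd,g)):
    u=proj(c,P)[0].astype(int);o.append(cv2.resize(i[max(0,u[1]-45):max(0,u[1]-45)+80,u[0]-45:u[0]+45],(225,200),interpolation=2))
cv2.imwrite('pics/c4.png',np.hstack([cv2.resize(a,(514,400)),np.vstack(o)]))"
```

```text
{'t': 6.0, 'q': [0.268, 0.4327, 0.3733, 1.6899, -0.1777, 1.0518, 2.2658], 'ee_pos': [0.5149, -0.353, 0.2319], 'eef_rot': [0.0017, 1.0, 0.0001, 0.0004], 'ft_force': [0.3852, 0.3646, -0.8671], 'moment': [-0.0256, 0.0499, 0.0541], 'width': 0.0384}
```

View pics/c4.png

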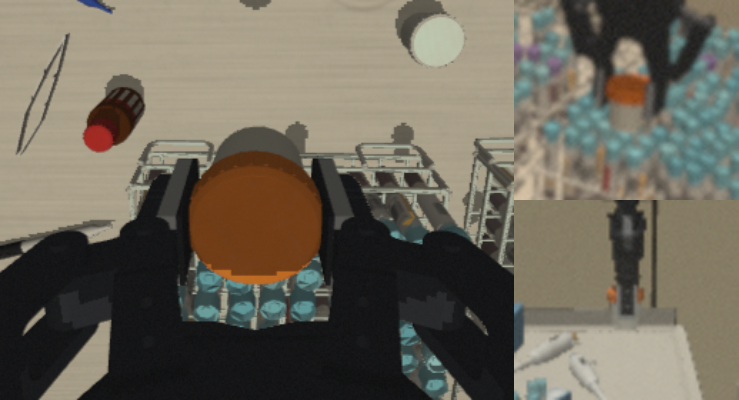

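The cup is held upright and centred between the pads, lid at (255,215) in the left crop. I'll carry it above the collar.

Request:
apply_moves(targets=[[-0.0655, 0.567, 0, 0, 0.3], [-0.0655, 0.567, 0, 0, 0.3], [-0.0655, 0.567, 0, 0, 0.3], [-0.0655, 0.567, 0, 0, 0.3], [-0.0655, 0.567, 0, 0, 0.3], [-0.0655, 0.567, 0, 0, 0.3], [-0.0655, 0.567, 0, 0, 0.3], [-0.0655, 0.567, 0, 0, 0.3], [-0.0655, 0.567, 0, 0, 0.3], [-0.0655, 0.567, 0, 0, 0.3], [-0.0655, 0.567, 0, 0, 0.3], [-0.0655, 0.567, 0.07, 0, 0.3], [-0.0655, 0.567, 0.1, 0, 0.3], [-0.0655, 0.567, 0.1, 0, 0.3]])

```text
t: 7.9
ee_pos: [0.5806, 0.2098, 0.1282]
eef_rot: [0.003, 1.0, -0.002, -0.003]
ft_force: [0.1, 0.4, -0.3]
width: 0.0384
grasp_force: 60.3
```

```bash
python3 w.py w5; python3 - <<'E'
from capm import *
for n in("w4","w5"):
    im=cv2.imread(f"pics/{n}.png");s=json.load(open(f"pics/{n}.json"));c=cam("wrist",s)
    H,S,V=cv2.split(cv2.cvtColor(im,cv2.COLOR_BGR2HSV))
    st,ce,m=max(blobs((H>3)&(H<20)&(S>150)&(V>90)),key=lambda x:x[0][4])
    k=max(cv2.findContours(m.astype(np.uint8),0,1)[0],key=len)[:,0]
    z=s["ee_pos"][2]+.0285
    L=k[np.argmin(k[:,0])];Rr=k[np.argmax(k[:,0])]
    w=ray(c,[ce,L,Rr,[278,st[1]],[278,st[1]+st[3]]],z);print(n,st,ce,(w-s["ee_pos"]).round(4).tolist())
E
```

```text
{'t': 7.9, 'q': [-0.5181, 0.5338, 0.1556, 1.7696, -0.103, 0.8536, 1.2487], 'ee_pos': [0.5806, 0.2098, 0.1282], 'eef_rot': [0.0034, 1.0, -0.002, -0.0032], 'ft_force': [0.1329, 0.4174, -0.2656], 'moment': [0.0005, 0.0133, 0.0295], 'width': 0.0384}
w4 [233, 254, 92, 85, 6237] [278.4, 296.8] [[-0.0005, 0.0011, 0.0285], [-0.0071, -0.0174, 0.0285], [0.003, 0.02, 0.0285], [-0.0201, 0.001, 0.0285], [0.0207, 0.0009, 0.0285]]
w5 [233, 246, 92, 93, 6898] [278.5, 292.9] [[-0.0021, 0.0012, 0.0285], [-0.0073, -0.0172, 0.0285], [0.0042, 0.0202, 0.0285], [-0.0232, 0.0012, 0.0285], [0.0208, 0.0009, 0.0285]]
```

Request:
apply_moves(targets=[[0, 0, 0.01, 0, 0.3], [0, 0, 0.02, 0, 0.3], [0, 0, 0.02, 0, 0.3], [0, 0, 0.02, 0, 0.3]])

```text
t: 8.45
ee_pos: [0.5828, 0.2135, 0.1117]
eef_rot: [0.002, 1.0, 0.0, 0.0]
ft_force: [0.6, 0.3, -0.9]
width: 0.0388
grasp_force: 60.3
```

```bash
python3 w.py w6
```

```text
{'t': 8.45, 'q': [-0.5172, 0.5568, 0.15, 1.776, -0.1086, 0.8162, 1.2525], 'ee_pos': [0.5828, 0.2135, 0.1117], 'eef_rot': [0.0017, 1.0, 0.0001, 0.0003], 'ft_force': [0.6266, 0.2817, -0.8595], 'moment': [-0.0166, 0.0007, -0.0387], 'width': 0.0388}
```

Request:
apply_moves(targets=[[0.002, 0, 0.004, 0, 0.3], [0.002, 0, 0.008, 0, 0.3], [0.002, 0, 0.01, 0, 0.3], [0.002, 0, 0.011, 0, 0.3], [0.002, 0, 0.011, 0, 0.3]])

```text
t: 9.12
ee_pos: [0.5806, 0.2133, 0.1006]
eef_rot: [0.002, 1.0, 0.0, 0.0]
ft_force: [-1.8, -0.2, 4.5]
width: 0.0386
grasp_force: 60.6
```

Request:
apply_moves(targets=[[0, 0, 0, 0, 0.55], [0, 0, 0, 0, 0.65], [0, 0, 0, 0, 0.8], [0, 0, 0, 0, 1], [0, 0, 0, 0, 1], [0, 0, -0.03, 0, 1], [0, 0, -0.08, 0, 1], [0, 0, -0.13, 0, 1], [0, 0, -0.16, 0, 1], [0, 0, -0.16, 0, 1], [0, 0, -0.16, 0, 1]])

```text
t: 10.5
ee_pos: [0.58, 0.2132, 0.2594]
eef_rot: [0.002, 1.0, -0.0, -0.001]
ft_force: [0.9, -0.6, 0.8]
width: 0.0854
grasp_force: 0.0
```

```bash
python3 w.py w7; python3 - <<'E'
from capm import *
n="w7"
im=cv2.imread(f"pics/{n}.png");s=json.load(open(f"pics/{n}.json"));c=cam("wrist",s)
H,S,V=cv2.split(cv2.cvtColor(im,cv2.COLOR_BGR2HSV))
st,ce,m=max(blobs((H>3)&(H<20)&(S>150)&(V>90)&(np.abs(np.arange(560)-280)<60)),key=lambda x:x[0][4])
print(st,ce,ray(c,ce,.13));
roi=np.hypot(*(np.mgrid[:420,:560]-np.array([ce[1],ce[0]])[:,None,None]))<60
for st,ce,m in blobs((V>190)&(S<50)&roi,3):
    if st[4]<60: print("white",st,ce,ray(c,ce,.084).round(4))
cv2.imwrite("pics/c7.png",np.hstack([im[80:330,130:430],cv2.resize(grab_frame("side")[260:360,180:320,::-1],(350,250))]))
E
```

```text
{'t': 10.5, 'q': [-0.5404, 0.3862, 0.1759, 1.6658, -0.0742, 1.0975, 1.2241], 'ee_pos': [0.58, 0.2132, 0.2594], 'eef_rot': [0.0017, 1.0, -0.0002, -0.0006], 'ft_force': [0.9342, -0.6319, 0.8004], 'moment': [0.0294, -0.005, -0.037], 'width': 0.0854}
[255, 171, 47, 46, 1615] [278.4, 193.5] [[0.58085875 0.21435734 0.13      ]]
white [239, 175, 4, 7, 20] [240.2, 177.6] [[0.5773 0.1756 0.084 ]]
white [315, 181, 4, 6, 19] [316.1, 183.4] [[0.5835 0.2529 0.084 ]]
```

View pics/c7.png

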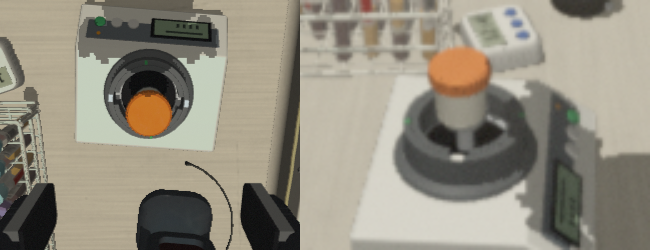

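The cup stands upright in the collar centre (0.581, 0.2144), with both slots visible. Next is the cap.

Request:
apply_moves(targets=[[0.0955, -0.263, 0.03, 33.3, 1], [0.0955, -0.263, 0.03, 33.3, 1], [0.0955, -0.263, 0.03, 33.3, 1], [0.0955, -0.263, 0.03, 33.3, 1], [0.0955, -0.263, 0.03, 33.3, 1], [0.0955, -0.263, 0.05, 33.3, 1], [0.0955, -0.263, 0.05, 33.3, 1], [0.0955, -0.263, 0.05, 33.3, 1], [0.0955, -0.263, 0.05, 33.3, 1]])

```text
t: 11.72
ee_pos: [0.4846, -0.0489, 0.2107]
eef_rot: [0.288, 0.958, 0.0, 0.0]
ft_force: [0.2, -0.6, 0.0]
width: 0.0851
grasp_force: 0.0
```

```bash
python3 w.py w8; cat > line.py <<'E'
from capm import *
import sys
def run(n,zt,guess,t=120):
    im=cv2.imread(f"pics/{n}.png");s=json.load(open(f"pics/{n}.json"));c=cam("wrist",s)
    A=Ro.from_quat(s["eef_rot"]).as_matrix();print("yaw",np.degrees(np.arctan2(A[1,0],A[0,0])),s["ee_pos"])
    V=im.max(2);u=proj(c,guess)[0];print("expect",u)
    roi=np.hypot(*(np.mgrid[:420,:560]-u[::-1][:,None,None]))<45
    for st,ce,m in blobs((V>t)&roi,15):
        r=cv2.minAreaRect(np.argwhere(m)[:,::-1].astype(np.float32));w=ray(c,cv2.boxPoints(r),zt)
        e=[w[1]-w[0],w[2]-w[1]];e.sort(key=np.linalg.norm)
        if np.linalg.norm(e[0])<.012: print(st,ce,w.mean(0).round(4),"ang",np.degrees(np.arctan2(e[1][1],e[1][0])).round(2),[np.linalg.norm(i).round(4) for i in e])
E
python3 -c "
from line import *
run('w8',.095,[.4845,-.05,.095])"
```

```text
{'t': 11.725, 'q': [-0.3085, 0.2177, 0.3897, 2.0346, -0.1044, 0.9071, 1.1244], 'ee_pos': [0.4846, -0.0489, 0.2107], 'eef_rot': [0.2877, 0.9577, 0.0001, 0.0003], 'ft_force': [0.1925, -0.6174, 0.0178], 'moment': [0.0444, -0.0715, -0.0056], 'width': 0.0851}
yaw 146.557598993806 [0.48463818871228254, -0.04885362736329506, 0.2106809357019972]
expect [275.13949475 198.27002931]
[274, 175, 3, 49, 135] [275.0, 200.9] [ 0.4854 -0.0507  0.095 ] ang -33.51 [np.float64(0.0016), np.float64(0.0424)]
```

Request:
apply_moves(targets=[[-0.0015, -0.001, 0.05, 0, 1], [-0.0015, -0.001, 0.1, 0, 1], [-0.0015, -0.001, 0.125, 0, 1], [-0.0015, -0.001, 0.14, 0, 1], [-0.0015, -0.001, 0.1445, 0, 1], [-0.0015, -0.001, 0.1445, 0, 1], [-0.0015, -0.001, 0.1445, 0, 0.4], [-0.0015, -0.001, 0.1445, 0, 0.2], [-0.0015, -0.001, 0.1445, 0, 0.05], [-0.0015, -0.001, 0.1445, 0, 0], [-0.0015, -0.001, 0.1445, 0, 0], [-0.0015, -0.001, 0.1445, 0, 0], [-0.0015, -0.001, 0.1445, 0, 0]])

```text
t: 13.4
ee_pos: [0.485, -0.051, 0.066]
eef_rot: [0.288, 0.958, 0.0, 0.0]
ft_force: [-1.4, 0.1, 2.9]
width: 0.013
grasp_force: 60.9
```

Request:
apply_moves(targets=[[0, 0, -0.03, 0, 0], [0, 0, -0.08, 0, 0], [0, 0, -0.14, 0, 0], [0, 0, -0.185, 0, 0], [0.067, 0.274, -0.185, -119.2, 0], [0.067, 0.274, -0.185, -119.2, 0], [0.067, 0.274, -0.185, -119.2, 0], [0.067, 0.274, -0.185, -119.2, 0], [0.067, 0.274, -0.185, -119.2, 0], [0.067, 0.274, -0.185, -119.2, 0], [0.067, 0.274, -0.185, -119.2, 0], [0.067, 0.274, -0.185, -119.2, 0], [0.067, 0.274, -0.185, -119.2, 0], [0.067, 0.274, -0.185, -119.2, 0], [0.067, 0.274, -0.185, -119.2, 0], [0.067, 0.274, -0.185, -119.2, 0], [0.067, 0.274, -0.185, -119.2, 0], [0.067, 0.274, -0.185, -119.2, 0], [0.067, 0.274, -0.185, -119.2, 0], [0.067, 0.274, -0.185, -119.2, 0]])

```text
t: 15.9
ee_pos: [0.5802, 0.2146, 0.2508]
eef_rot: [-0.68, 0.733, -0.0, 0.0]
ft_force: [-0.1, 0.1, -2.0]
width: 0.0127
grasp_force: 60.4
```

```bash
python3 w.py w9; python3 -c "
from line import *
s=json.load(open('pics/w9.json'));p=np.array(s['ee_pos']);z=p[2]+.029;
run('w9',z,[p[0],p[1],z],100)"
```

```text
{'t': 15.9, 'q': [-0.3524, 0.3993, -0.0737, 1.6607, 0.0325, 1.0827, 2.6308], 'ee_pos': [0.5802, 0.2146, 0.2508], 'eef_rot': [-0.68, 0.7332, -0.0, 0.0], 'ft_force': [-0.1143, 0.1382, -2.0031], 'moment': [-0.0142, -0.0235, -0.0216], 'width': 0.0127}
yaw -94.31539096185955 [0.5801998767540998, 0.2145891575576837, 0.25083675650777665]
expect [280.48802899 298.55649806]
[276, 254, 6, 90, 540] [278.5, 298.5] [0.5811 0.2156 0.2798] ang 85.89 [np.float64(0.002), np.float64(0.0427)]
[248, 289, 9, 9, 35] [253.7, 291.4] [0.5907 0.2102 0.2798] ang 126.03 [np.float64(0.0025), np.float64(0.0049)]
[301, 289, 10, 9, 35] [303.5, 291.2] [0.5698 0.2127 0.2798] ang 87.49 [np.float64(0.0037), np.float64(0.0038)]
```

View pics/w9.png

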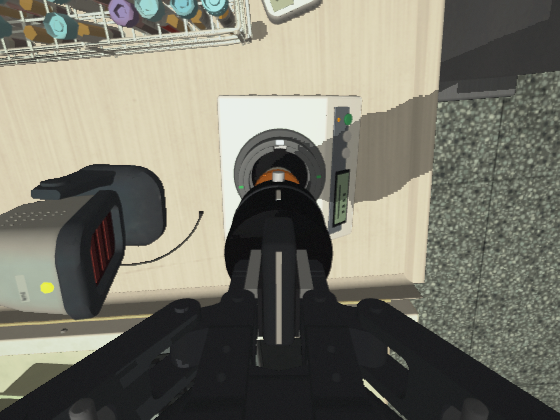

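The pin ((278,178)) lines up with the white slot mark ((280,145)), and the wing angle of 85.9° matches the slot axis. I'll lower it in steps while watching the force.

Request:
apply_moves(targets=[[0.0016, 0, 0.03, 0, 0], [0.0016, 0, 0.06, 0, 0], [0.0016, 0, 0.08, 0, 0], [0.0016, 0, 0.095, 0, 0], [0.0016, 0, 0.095, 0, 0], [0.0016, 0, 0.095, 0, 0]])

```text
t: 16.7
ee_pos: [0.5807, 0.2132, 0.1567]
eef_rot: [-0.68, 0.733, -0.0, 0.001]
ft_force: [-0.6, -0.1, -0.9]
width: 0.0131
grasp_force: 60.3
```

Request:
apply_moves(targets=[[0, 0, 0.004, 0, 0], [0, 0, 0.008, 0, 0], [0, 0, 0.012, 0, 0], [0, 0, 0.014, 0, 0], [0, 0, 0.014, 0, 0]])

```text
t: 17.32
ee_pos: [0.58, 0.2129, 0.1415]
eef_rot: [-0.68, 0.733, 0.0, -0.0]
ft_force: [-0.4, -0.1, -1.3]
width: 0.0133
grasp_force: 60.3
```

```bash
python3 -c "
from h import *
s=observe();print(s['ee_pos'],s['ft_force'],s['moment'])
a=grab_frame('side')[230:350,180:320,::-1];b=grab_frame('scene')[110:230,140:280,::-1]
cv2.imwrite('pics/c10.png',np.hstack([cv2.resize(i,(400,343),interpolation=2) for i in(a,b)]))"
```

```text
[0.57998565 0.21286051 0.1415499 ] [-0.37309679 -0.07415482 -1.34892129] [-0.02186182  0.01006977  0.03211916]
```

View pics/c10.png

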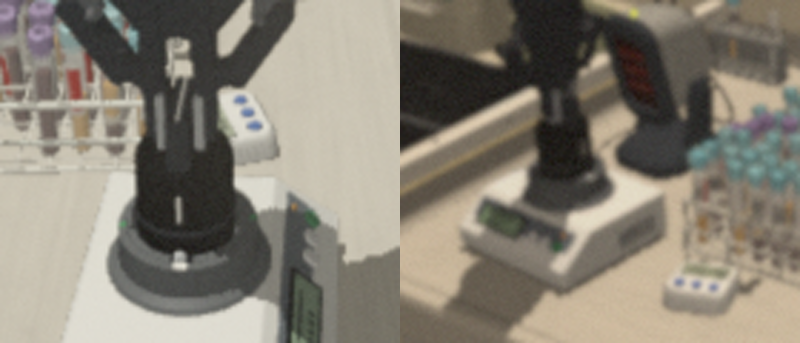

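The cap is in the bore with no contact force and the pin is in line with the white mark at (180,258). Now I'll push down.

Request:
apply_moves(targets=[[0, 0, 0.004, 0, 0], [0, 0, 0.008, 0, 0], [0, 0, 0.011, 0, 0], [0, 0, 0.0135, 0, 0], [0, 0, 0.0135, 0, 0], [0, 0, 0.0135, 0, 0]])

```text
t: 18.18
ee_pos: [0.5806, 0.213, 0.129]
eef_rot: [-0.68, 0.733, -0.0, 0.001]
ft_force: [-0.0, -0.4, 6.3]
width: 0.013
grasp_force: 61.5
```

Request:
apply_moves(targets=[[0, 0, 0.0017, 0, 0], [0, 0, 0.0017, 0, 0], [0, 0, 0.0017, 4, 0], [0, 0, 0.0017, 9, 0], [0, 0, 0.0017, 14, 0], [0, 0, 0.0017, 20, 0], [0, 0, 0.0017, 20, 0]])

```text
t: 19.05
ee_pos: [0.5798, 0.2139, 0.1274]
eef_rot: [-0.543, 0.84, 0.0, 0.0]
ft_force: [-2.1, 0.5, 7.4]
width: 0.0131
grasp_force: 61.7
```

```bash
cat > st.py <<'E'
from h import *
s=observe();A=Ro.from_quat(s["eef_rot"]).as_matrix();print("yaw",np.degrees(np.arctan2(A[1,0],A[0,0])),{k:np.round(s[k],3).tolist() for k in("t","ee_pos","ft_force","moment","width","grasp_force","q")})
E
python3 st.py
```

```text
yaw -114.28870815948322 {'t': 19.05, 'ee_pos': [0.58, 0.214, 0.127], 'ft_force': [-2.117, 0.498, 7.437], 'moment': [0.129, 0.712, 0.058], 'width': 0.013, 'grasp_force': 61.677, 'q': [-0.418, 0.532, 0.014, 1.767, -0.011, 0.843, 2.319]}
```

Request:
apply_moves(targets=[[0, 0, 0, 7, 0], [0, 0, 0, 14, 0], [0, 0, 0, 21, 0], [0, 0, 0, 28, 0], [0, 0, 0, 35, 0], [0, 0, 0, 42, 0], [0, 0, 0, 49, 0], [0, 0, 0, 54, 0], [0, 0, 0, 58, 0], [0, 0, 0, 61, 0], [0, 0, 0, 61, 0]])

```text
t: 20.42
ee_pos: [0.5804, 0.2134, 0.1274]
eef_rot: [-0.041, 0.999, 0.0, 0.0]
ft_force: [-1.0, -0.9, 7.3]
width: 0.013
grasp_force: 61.6
```

```bash
python3 st.py
```

```text
yaw -175.25467741610254 {'t': 20.425, 'ee_pos': [0.58, 0.213, 0.127], 'ft_force': [-0.975, -0.866, 7.327], 'moment': [-0.12, 0.361, 0.228], 'width': 0.013, 'grasp_force': 61.642, 'q': [-0.61, 0.539, 0.272, 1.78, -0.185, 0.846, 1.402]}
```

Request:
apply_moves(targets=[[0, 0, 0, 1.5, 0], [0, 0, 0, 3, 0], [0, 0, 0, 3, 0], [0, 0, 0, 3, 0]])

```text
t: 20.92
ee_pos: [0.5804, 0.2134, 0.1274]
eef_rot: [-0.016, 1.0, 0.0, 0.001]
ft_force: [-1.8, 0.1, 6.2]
width: 0.0128
grasp_force: 61.8
```

```bash
python3 st.py
```

```text
yaw -178.16266004175375 {'t': 20.925, 'ee_pos': [0.58, 0.213, 0.127], 'ft_force': [-1.844, 0.138, 6.24], 'moment': [-0.124, 0.322, 0.521], 'width': 0.013, 'grasp_force': 61.809, 'q': [-0.619, 0.54, 0.284, 1.781, -0.194, 0.847, 1.358]}
```

Request:
apply_moves(targets=[[0, 0, 0, 0.5, 0], [0, 0, 0, 0.5, 0], [0, 0, 0, 0.5, 0], [0, 0, 0, 0.5, 0]])

```text
t: 21.42
ee_pos: [0.5804, 0.2133, 0.1273]
eef_rot: [-0.012, 1.0, 0.0, 0.001]
ft_force: [-0.8, -1.4, 7.5]
width: 0.0131
grasp_force: 62.1
```

```bash
python3 st.py; python3 w.py w11; python3 -c "
from line import *
s=json.load(open('pics/w11.json'));p=np.array(s['ee_pos']);z=p[2]+.029;
run('w11',z,[p[0],p[1],z],100)
im=cv2.imread('pics/w11.png');a=grab_frame('side')[230:350,180:320,::-1]
cv2.imwrite('pics/c11.png',np.hstack([im[100:400,100:460],cv2.resize(a,(350,300),interpolation=2)]))"
```

```text
yaw -178.6248792631736 {'t': 21.425, 'ee_pos': [0.58, 0.213, 0.127], 'ft_force': [-0.759, -1.449, 7.478], 'moment': [-0.135, 0.318, 0.739], 'width': 0.013, 'grasp_force': 62.114, 'q': [-0.621, 0.54, 0.286, 1.781, -0.195, 0.847, 1.351]}
{'t': 21.425, 'q': [-0.6206, 0.5402, 0.2864, 1.7812, -0.1948, 0.8468, 1.3514], 'ee_pos': [0.5804, 0.2133, 0.1273], 'eef_rot': [-0.012, 0.9999, 0.0, 0.0005], 'ft_force': [-0.7593, -1.4489, 7.4785], 'moment': [-0.1355, 0.3179, 0.739], 'width': 0.0131}
yaw -178.6248792631736 [0.5804121983314104, 0.21333445196551196, 0.12733229361584722]
expect [275.85949061 298.50649241]
[275, 254, 7, 90, 491] [278.3, 299.1] [0.5815 0.2143 0.1563] ang 2.19 [np.float64(0.0022), np.float64(0.0428)]
[249, 289, 7, 8, 21] [253.3, 290.9] [0.5778 0.2035 0.1563] ang 179.81 [np.float64(0.0024), np.float64(0.0033)]
[301, 289, 7, 7, 23] [302.8, 290.8] [0.5764 0.2241 0.1563] ang 141.18 [np.float64(0.0019), np.float64(0.0037)]
[257, 330, 9, 13, 39] [261.2, 337.7] [0.5997 0.2071 0.1563] ang 8.46 [np.float64(0.0032), np.float64(0.0063)]
```

View pics/c11.png

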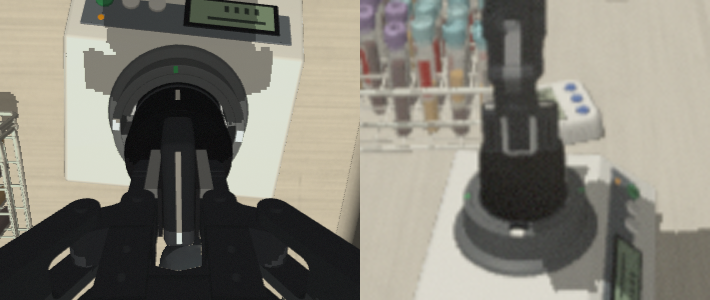

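The cap's mark is next to the green stop mark. The turning moment has risen to 0.74 Nm against 0.24 Nm from the spring alone, so the cap is hard against the stop, and it is still gripped and pressed down.

```bash
python3 -c "
from cell import *
print(sign_off())"
```

```text
the job is handed in; nothing more can be done
None
```

Job handed in at about 21.5 s: the orange cup stands on the lift post, and the cap is over it, pushed down, turned clockwise to the stop and still held in the gripper; the white cup, timer and bottle were not touched.

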